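Tilt a lock cylinder for raking light with a wedge

ROBOT

A 6-joint arm with a two-finger parallel gripper is mounted at the origin on the work surface. World frame = base frame: x ahead of the robot, y to its left, z up, the work surface at z = 0. Lengths are in m, angles in rad, forces in N, time in s.
With the tool pointing down it reaches from about 0.325 to 0.775 m from the base axis. Payload 5.5 kg.
Tool frame: the origin (TCP) lies midway between the tips of the shut fingers; the grasp point (between the pads) lies 19 mm behind it; z points along the fingers, y is the line along which they close (so a half turn about z gives the same grasp; the last joint's range is limited). The gripper opens to 85 mm and grips with 20 to 120 N. Pads are 22 mm wide; open, the fingers measure 114 mm over their backs; the gripper's body (76 mm by 85 mm) begins 54 mm behind the grasp point. The pads swing forward as they close: fully open they stand 13 mm farther back than shut.
Start: joints at [-1.347, 0.091, 1.231, -0, 1.82, -0.057], TCP at [0.166, -0.577, 0.231] pointing down, gripper open.
Joint ranges: [-2.87, 2.87], [-0.86, 2.18], [0.17, 2.46], [-1.51, 4.65], [0.06, 2.69], [-2.65, 2.65]. Speed limits (rad/s): [2.57, 2.57, 3.01, 3.14, 3.14, 3.14].

INTERFACE

Orientations are given as a rotation vector (axis times angle).
In Python, from plant import sensors, viewer, job, spotter gives the robot as it stands.
- The arm moves only by the tool step_arm, never from a script. Its argument "moves" is a list of rows, each an object of numbers: "hand": the closure, from 0 (fully open) to 1 (shut); "x", "y", "z": the shift along the tool's x, y, z in m; "wx", "wy", "wz": the turn, a rotation vector about the tool's x, y, z in rad. A call has 1 to 10 rows; each row shifts and turns the commanded pose from where the row before left it, along the tool's axes as they then stand; what a row does not reach is not made up. A row lasts 1/10 s, in which the tool goes at most 50 mm and 8.59 degrees, less where a joint would pass 70% of its speed; a pose out of reach is approached as far as the arm can. A call with a gripper value outside its range is refused whole. The fingers move at their own pace and stop on an object; the grip force is fixed at half the most. Time passes only in rows, so rows that do not move let the fingers close. It gives the time, the measured TCP pose, the force, the opening and the grip force at its end, in the units of the state.
- sensors.get_obs(): the state, without advancing time (a new reading comes with each control period).
- viewer.read_camera(name): name is "scene" or "top"; returns a dict with "image" (420x560x3 uint8, red, green, blue), "K" (3x3 intrinsics, pixels), "dist" ([k1, k2, p1, p2, k3] as OpenCV has them; the pictures are not rectified), "rvec" (rotation vector, rad) and "tvec" (3), from world to camera coordinates, as OpenCV has them. Camera axes: x right, y down, z forward; pixel columns grow to the right and rows downward; lengths in m; the calibration is good to about 2 mm. A picture is of the moment at which its call begins. There is no depth.
- job.job_done(): hands the job in; it is judged then, once.
Trained networks look in a picture, given as the dict that the camera call returned (one of the last four; its "shot" number tells which), for a name from the list of things; names that differ only in an ending like _2 or _b are one class to them, and where a whole thing is asked for, a point or a joint stands for the part that bears it (a point fixed in the world has none). Each returns a list of dicts, best first, with "p" (0 to 1); they miss things now and then, are a little off and sometimes report something else, mostly with a low value. They report only what shows in the picture. A call takes as long as a camera call. They do not tell look-alikes from the thing itself.
- spotter.recognise(picture, thing): "xyz" ([x, y, z] in m, in the coordinates of the camera as it stood for that picture, good to about 4 mm: the middle of the surface that is visible of it).
- spotter.outline_of(picture, thing): "mask" (420x560 bool, what is visible of it).
- spotter.mark_of(picture, thing): "xyz" ([x, y, z] in m, in the coordinates of the camera as it stood for that picture, good to about 4 mm: a listed point, or the origin of a listed thing).
The state is a dict: "clock": time; "joint_pos": joint angles; "joint_velocities": joint speeds; "joint_torque": joint torques, N m; "tool_pos": TCP position; "eef_rot": TCP orientation; "force": force on the tool from outside, world axes, zero at the start; "ft_torque": the same for the moment, N m; "gripper_width": finger opening in m; "finger_force": force on a finger pad.
Only numpy, scipy, OpenCV 4.12 (cv2) and the standard library are available. Lean on these libraries where they do the work, as an engineer would, in place of code of your own. Each camera call takes 0.05 s, during which the arm holds its last target. There are 200 camera calls.

TASK

Press the red hand pedal of the specimen stage down to its stop, to draw the locking bolt, and let it spring back. Then take the orange wedge by its handle, push it nose first along the bench under the plate's yellow lip until the lip has just lifted off its rest pads, by about 6 mm, and finish there, still gripping the wedge by its handle with the plate resting on it, ready for the photograph. Only the wedge may carry the plate; leave the other things on the bench alone.

Things in the scene. Friction and masses are not known exactly. Their poses are not given: they have to be found in the camera images.
- stage: Blue tilting stage fixed to the bench. Origin on the bench (z 0) below the middle of the plate's lip; x axis level from lip to hinge (the way the wedge is pushed), y left of that, z up. Plate 165 long (x 0 to 165), 120 wide, hinged at x 165. Under the lip an open channel, 84 wide (y +-42) and over 100 deep, between two pads 14 high; its floor is the bench. Nothing on it is over 62 high. mm.
- bearing (a point): Middle of the underside of the round steel bearing bar (diameter 10, 72 mm long along stage y) fixed under the plate at stage x = 6, y = 0 mm: the wedge's slope lifts the plate here. 12 mm above the bench when the plate lies on its pads.
- lip (a point): Middle of the top edge of the plate's yellow free lip: stage x = 0, y = 0, 22 mm above the bench when the plate lies on its pads; it rises 1 mm for each 1 mm of lift.
- plate (a joint): Tilt of the aluminium plate with the clamped brass lock cylinder (0.4 to 0.85 kg together, about 2 to 4.5 N at the lip): 0 = lying on its rest pads, grows as the lip rises; the lip rises 165 mm per rad (0.036 rad = 6 mm). It falls back if not supported. While the bolt is engaged it cannot rise more than about 1 mm.
- pedal (a joint): Hand pedal of the bolt: 0 = up (sprung), 0.4 rad = down on its stop. A spring returns it when let go; about 4 N at the pad starts it, about 8 N holds it at the stop. Pressed down, its crank draws the bolt back.
- pedal_pad (a point): Centre of the top of the pedal's black rubber pad on a red plate (44 along stage x, 38 along stage y), at about stage x = 48, y = -123 mm. It lies about 39 mm above the bench when up, sloping 0.4 rad up and away from the stage, and about 17 mm above the bench, level, at the stop (then 6 mm further out).
- bolt (a joint): Locking bolt over the plate's edge beside the lip: 0 = engaged (8 mm over the plate), 0.008 m or more = clear; the pedal draws it to about 0.013 m and it stays there by friction when the pedal springs back.
- bolt_post (a point): Middle top of the bolt's red upright post (diameter 8 mm, top 60 mm above the bench), at stage x = 20, y = -80 mm when engaged; moves towards stage -y when drawn.
- wedge_grip (a point): Centre of the dark upright handle of the loose orange wedge (0.1 to 0.21 kg), 48 mm above its flat underside. Handle: 28 along x, 24 across y, from 24 to 72 mm above the underside. x points to the thin nose, z up. The plate first rises when this point is at about stage x = -51 mm, y = 0; at 6 mm of lift it is at about -30 mm.
- wedge_nose (a point): Middle of the wedge's nose edge, on its underside, 84 mm ahead (x) of the handle's centre. The wedge is 40 wide; its top slopes from 4 mm high at the nose to 24 mm high 70 mm behind it: each 7 mm pushed in under the bearing bar lifts the lip about 2 mm.
- loupe: Bystander, to be left alone: black magnifier loupe, 40 diameter, 42 mm high; origin at the centre of its underside.
- gauge_block: Bystander, to be left alone: plain steel gauge block 60 x 30 x 20 mm; origin at the centre of its underside.
- spare_cylinder: Bystander, to be left alone: brass lock cylinder on a small foot, 62 x 30 x 35 mm; origin at the centre of its underside.
- swab_jar: Bystander, to be left alone: amber jar with white cap, 52 diameter, 62 mm high; origin at the centre of its underside.
- marker: Bystander, to be left alone: yellow marker with blue cap, 145 x 13 x 13 mm, lying; origin at the centre of its underside.
- evidence_tin: Bystander, to be left alone: flat aluminium tin 80 x 55 x 22 mm; origin at the centre of its underside.
Not all that is in view belongs to the job. Of the things that look like the part that bears wedge_grip, the middle-sized one is meant.

How it is judged:
On the way, in this order (a step that is already met when the one before it is completed fails the run):
1. the pedal is pressed down on its stop and the bolt is drawn clear of the plate (value of joint pedal above 0.36 rad and value of joint bolt above 0.0085 m), for 0.15 s.
2. the pedal has sprung back up, the bolt stays clear (value of joint pedal below 0.08 rad and value of joint bolt above 0.0085 m), for 0.1 s.
3. the gripped wedge lifts the plate off its pads (value of joint plate above 0.018 rad and contact force between wedge and plate above 0.5 N and contact force between the fingers and wedge above 2 N), for 0.2 s.
At the end, for the whole second after the job is handed in: Lip 3 to 9 mm off its pads (plate 0.018-0.0545 rad), still, carried by the wedge alone (over 0.8 N; robot on plate under 0.3 N); wedge flat on the bench (8 mm, 0.12 rad), nose under the lip within 0.35 rad, at rest, gripped (over 2 N); bolt over 8.5 mm clear; pedal up (under 0.08) (all of step 2 and value of joint plate between 0.018 and 0.0545 rad and contact force between wedge and plate above 0.8 N and contact force between the fingers and wedge above 2 N and contact force between each of the arm, the fingers and plate below 0.3 N and height (world z) of wedge_grip below 0.056 m and angle between wedge_grip's own z axis and vertical below 0.12 rad and x of wedge_grip in the frame of stage below -0.005 m and angle between the x axis of wedge_grip and the x axis of stage, either way round below 0.35 rad and horizontal distance between wedge_grip and lip below 0.065 m and velocity of joint plate below 0.03 rad/s and linear speed of wedge below 0.02 m/s); the arm keeps its last pose, push and grip.
It fails at once if another thing on the bench is pushed more than 3 cm (distance of any of loupe, gauge_block, spare_cylinder, swab_jar, marker, evidence_tin from where it was at the start of the episode above 0.03 m).
It also fails if it takes over 54 s, if anything falls off the work surface, if the arm or the gripper's body presses on something with over 40 N, if the wrist force passes 120 N, or if a joint passes its speed limit or range.

## Working session

There is one attempt and no reset: what is moved stays moved. The work goes in short steps, Python scripts to look and compute and a tool call to move; the robot and the scene stay as the last step left them, time stands still between calls to the robot, and variables do not carry over. Pictures are saved under pics/ and viewed, at most 10 in all, crops included, and the job is handed in when it is done.

Besides the shell and the picture viewer there is one more tool, called as name(argument=value, ...) on one line, values as JSON. step_arm: Moves the arm, as the interface text tells. Its arguments: {"type":"object","properties":{"moves":{"type":"array"}},"required":["moves"]}

```bash
mkdir -p pics; cat > h.py <<'E'
import numpy as np, cv2
from plant import sensors, viewer, job, spotter
def w(p,c):
    R=cv2.Rodrigues(np.array(p['rvec'],float))[0]; return R.T@(np.array(c,float)-np.array(p['tvec'],float).ravel())
def px(p,X):
    return cv2.projectPoints(np.array([X],float),np.array(p['rvec'],float),np.array(p['tvec'],float),np.array(p['K'],float),np.array(p['dist'],float))[0].ravel()
def ray(p,u,z):
    n=cv2.undistortPoints(np.array([[u]],float),np.array(p['K'],float),np.array(p['dist'],float)).ravel()
    R=cv2.Rodrigues(np.array(p['rvec'],float))[0]; o=-R.T@np.array(p['tvec'],float).ravel(); d=R.T@np.array([n[0],n[1],1]); return o+d*(z-o[2])/d[2]
E
python3 - <<'E'
from h import *
ims=[]
for c in ("scene","top"):
    p=viewer.read_camera(c); cv2.imwrite(f"pics/{c}0.png",p['image'][:,:,::-1]); 
    for t in "stage bearing lip pedal_pad bolt_post wedge_grip wedge_nose".split():
        print(c,t,[(round(d['p'],2),w(p,d['xyz']).round(3).tolist(),px(p,w(p,d['xyz'])).round().tolist()) for d in spotter.mark_of(p,t)][:4])
    if c=="top":
        for t in "loupe gauge_block spare_cylinder swab_jar marker evidence_tin".split():
            print(c,t,[(round(d['p'],2),w(p,d['xyz']).round(3).tolist()) for d in spotter.mark_of(p,t)][:2])
print(sensors.get_obs())
E
```

```text
scene stage [(0.85, [0.543, 0.048, 0.0], [313.0, 219.0]), (0.15, [0.45, -0.533, -0.003], [96.0, 284.0])]
scene bearing [(0.9, [0.54, 0.059, 0.011], [315.0, 214.0])]
scene lip [(0.59, [0.537, 0.047, 0.022], [311.0, 212.0])]
scene pedal_pad [(0.55, [0.657, 0.112, 0.038], [357.0, 229.0])]
scene bolt_post [(0.54, [0.619, 0.077, 0.061], [339.0, 219.0])]
scene wedge_grip [(0.7, [0.54, -0.271, 0.047], [204.0, 256.0]), (0.63, [0.36, -0.3, 0.064], [164.0, 208.0])]
scene wedge_nose [(0.94, [0.525, -0.396, 0.004], [158.0, 282.0]), (0.87, [0.454, -0.35, -0.001], [164.0, 255.0]), (0.71, [0.571, -0.197, 0.003], [237.0, 263.0])]
top stage [(0.62, [0.545, 0.05, 0.002], [238.0, 219.0])]
top bearing [(0.64, [0.539, 0.061, 0.011], [235.0, 220.0])]
top lip [(0.67, [0.654, 0.118, 0.04], [215.0, 183.0]), (0.66, [0.355, -0.17, 0.003], [312.0, 276.0]), (0.63, [0.54, 0.05, 0.025], [238.0, 218.0])]
top pedal_pad [(0.81, [0.659, 0.115, 0.039], [215.0, 181.0])]
top bolt_post [(0.39, [0.612, 0.078, 0.059], [227.0, 194.0])]
top wedge_grip [(0.97, [0.539, -0.263, 0.047], [340.0, 213.0]), (0.67, [0.558, -0.348, 0.0
[... 613 characters left out ...]
pos': array([-1.34671328e+00,  9.11108010e-02,  1.23070212e+00,  1.32304791e-05,
        1.81980600e+00, -5.66949656e-02]), 'joint_velocities': array([-8.86851346e-04,  8.95671455e-04, -2.94170527e-05,  2.01515578e-03,
        1.30020100e-03, -9.17837479e-04]), 'joint_torque': array([ 1.48860734e-03, -4.58481181e+01, -4.18093944e+01, -4.49674030e-05,
        1.06994023e-03,  1.41011810e-06]), 'tool_pos': array([ 0.16627005, -0.57651433,  0.23126755]), 'eef_rot': array([-3.11065683e+00, -4.39598987e-01, -1.66210121e-05]), 'force': array([-0.74791093, -0.15786802,  0.77284498]), 'ft_torque': array([0.02920562, 0.01360497, 0.01036436]), 'finger_force': 0.0, 'gripper_width': 0.08554244541283068}
```

View pics/top0.png

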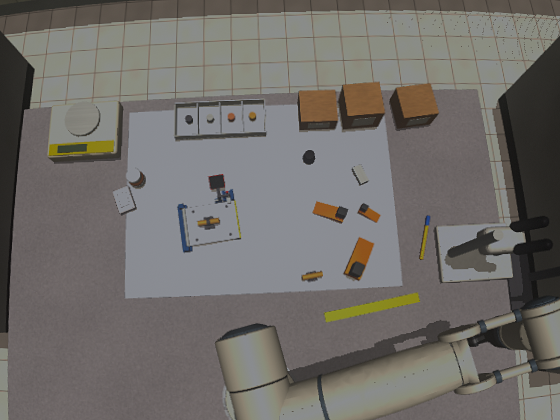

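View pics/scene0.png

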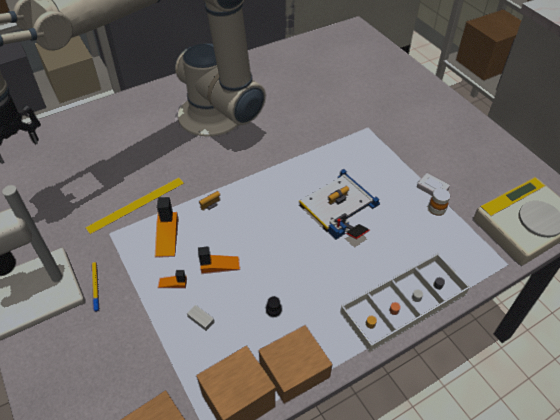

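```bash
python3 - <<'E'
import cv2
a=cv2.imread('pics/top0.png')[180:300,295:415]; b=cv2.imread('pics/scene0.png')[180:300,130:250]
cv2.imwrite('pics/crop.png',cv2.resize(cv2.hconcat([a,b]),(800,400),interpolation=cv2.INTER_CUBIC))
E
```

```text
(no output)
```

View pics/crop.png

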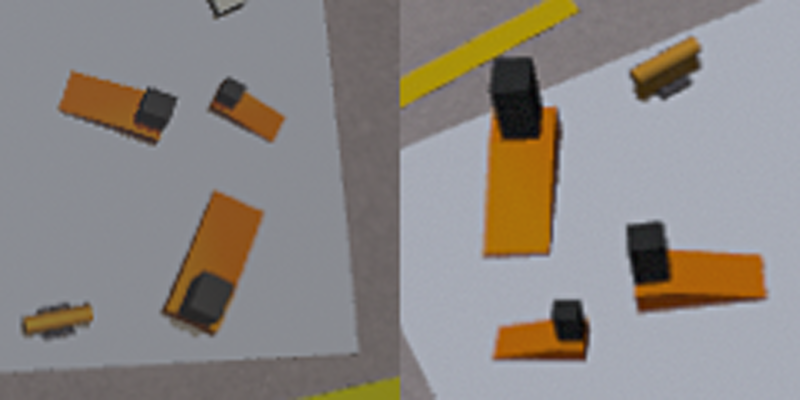

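Wedge look-alikes: large one at top (357,260), small at (370,212), middle-sized at (330,212), with handle pixel (340,213). The middle one is meant, and its grip-to-nose length of about 80 mm and grip height of 47 mm fit the description. The stage is at (212,222), with its lip on the right (yellow) and the red/black pedal at (216,182). Next: the pedal.

```bash
cat >> h.py <<'E'
from scipy.spatial.transform import Rotation as Ro
def plan(pos,yaw,n,k=None):
    "rows in tool axes to TCP pos, pointing down, tool x at yaw (deg)"
    o=sensors.get_obs(); R=Ro.from_rotvec(o['eef_rot']); p=np.array(o['tool_pos']); pos=np.array(pos)
    G=Ro.from_euler('z',yaw,degrees=True)*Ro.from_euler('x',180,degrees=True)
    dw=(R.inv()*G).as_rotvec(); st=Ro.from_rotvec(dw/n); d=(pos-p)/n
    print('obs',p.round(4),o['force'].round(1),'dw/n',(dw/n).round(4),'clock',o['clock'])
    for i in range(n):
        print((R.inv().apply(d)).round(4).tolist()); R=R*st
E
python3 -c "
from h import *
plan([.662,.114,.10],97.6,18)"
```

```text
obs [ 0.1663 -0.5765  0.2313] [-0.7 -0.2  0.8] dw/n [-0.    -0.    -0.079] clock 1.1
[0.0371, -0.0292, 0.0073]
[0.0393, -0.0262, 0.0073]
[0.0412, -0.023, 0.0073]
[0.0429, -0.0197, 0.0073]
[0.0443, -0.0162, 0.0073]
[0.0455, -0.0127, 0.0073]
[0.0463, -0.0091, 0.0073]
[0.0469, -0.0054, 0.0073]
[0.0472, -0.0017, 0.0073]
[0.0472, 0.0021, 0.0073]
[0.0469, 0.0058, 0.0073]
[0.0463, 0.0095, 0.0073]
[0.0454, 0.0131, 0.0073]
[0.0442, 0.0166, 0.0073]
[0.0427, 0.0201, 0.0073]
[0.041, 0.0234, 0.0073]
[0.039, 0.0266, 0.0073]
[0.0368, 0.0296, 0.0073]
```

step_arm(moves=[{"hand": 1,"x": 0.037,"y": -0.029,"z": 0.004,"wz": -0.079},{"hand": 1,"x": 0.039,"y": -0.026,"z": 0.004,"wz": -0.079},{"hand": 1,"x": 0.041,"y": -0.023,"z": 0.004,"wz": -0.079},{"hand": 1,"x": 0.043,"y": -0.02,"z": 0.004,"wz": -0.079},{"hand": 1,"x": 0.044,"y": -0.016,"z": 0.004,"wz": -0.079},{"hand": 1,"x": 0.045,"y": -0.013,"z": 0.004,"wz": -0.079},{"hand": 1,"x": 0.046,"y": -0.009,"z": 0.004,"wz": -0.079},{"hand": 1,"x": 0.047,"y": -0.005,"z": 0.004,"wz": -0.079},{"hand": 1,"x": 0.047,"y": -0.002,"z": 0.004,"wz": -0.079},{"hand": 1,"x": 0.047,"y": 0.002,"z": 0.004,"wz": -0.079}])

```text
validation failed for argument at $.mo...
```

```bash
python3 -c "
from h import *
plan([.662,.114,.09],97.6,9)"
```

```text
obs [ 0.1663 -0.5765  0.2313] [-0.7 -0.2  0.8] dw/n [-0.     -0.     -0.1581] clock 1.1
[0.0742, -0.0585, 0.0157]
[0.0825, -0.046, 0.0157]
[0.0887, -0.0325, 0.0157]
[0.0927, -0.0181, 0.0157]
[0.0944, -0.0033, 0.0157]
[0.0937, 0.0116, 0.0157]
[0.0907, 0.0262, 0.0157]
[0.0855, 0.0402, 0.0157]
[0.0781, 0.0531, 0.0157]
```

step_arm(moves=[{"hand": 1.0,"x": 0.037,"y": -0.029,"z": 0.004,"wx": 0.0,"wy": 0.0,"wz": -0.079}])

```text
clock: 1.2
tool_pos: [0.1915, -0.5405, 0.2258]
eef_rot: [-3.091, -0.556, 0.003]
force: [1.6, 1.0, -0.8]
gripper_width: 0.0734
finger_force: 0.0
```

Every key is required in each row.

step_arm(moves=[{"hand": 1.0,"x": 0.039,"y": -0.026,"z": 0.004,"wx": 0.0,"wy": 0.0,"wz": -0.079},{"hand": 1.0,"x": 0.041,"y": -0.023,"z": 0.004,"wx": 0.0,"wy": 0.0,"wz": -0.079},{"hand": 1.0,"x": 0.043,"y": -0.02,"z": 0.004,"wx": 0.0,"wy": 0.0,"wz": -0.079},{"hand": 1.0,"x": 0.044,"y": -0.016,"z": 0.004,"wx": 0.0,"wy": 0.0,"wz": -0.079},{"hand": 1.0,"x": 0.045,"y": -0.013,"z": 0.004,"wx": 0.0,"wy": 0.0,"wz": -0.079},{"hand": 1.0,"x": 0.046,"y": -0.009,"z": 0.004,"wx": 0.0,"wy": 0.0,"wz": -0.079},{"hand": 1.0,"x": 0.047,"y": -0.005,"z": 0.004,"wx": 0.0,"wy": 0.0,"wz": -0.079},{"hand": 1.0,"x": 0.047,"y": -0.002,"z": 0.004,"wx": 0.0,"wy": 0.0,"wz": -0.079},{"hand": 1.0,"x": 0.047,"y": 0.002,"z": 0.004,"wx": 0.0,"wy": 0.0,"wz": -0.079},{"hand": 1.0,"x": 0.047,"y": 0.006,"z": 0.004,"wx": 0.0,"wy": 0.0,"wz": -0.079}])

```text
clock: 2.2
tool_pos: [0.4687, -0.1542, 0.1875]
eef_rot: [2.633, 1.712, 0.001]
force: [0.3, -0.7, 0.5]
gripper_width: -0.0003
finger_force: 0.0
```

```bash
python3 -c "
from h import *
plan([.662,.114,.09],97.6,8)"
```

```text
obs [ 0.4687 -0.1542  0.1875] [ 0.3 -0.7  0.5] dw/n [ 0.0001  0.     -0.0688] clock 2.2
[0.0404, 0.0085, 0.0122]
[0.0398, 0.0112, 0.0122]
[0.0389, 0.0139, 0.0122]
[0.0378, 0.0166, 0.0122]
[0.0366, 0.0191, 0.0122]
[0.0352, 0.0216, 0.0122]
[0.0336, 0.024, 0.0122]
[0.0319, 0.0262, 0.0122]
```

step_arm(moves=[{"hand": 1.0,"x": 0.04,"y": 0.0085,"z": 0.006,"wx": 0.0,"wy": 0.0,"wz": -0.069},{"hand": 1.0,"x": 0.04,"y": 0.011,"z": 0.006,"wx": 0.0,"wy": 0.0,"wz": -0.069},{"hand": 1.0,"x": 0.039,"y": 0.014,"z": 0.01,"wx": 0.0,"wy": 0.0,"wz": -0.069},{"hand": 1.0,"x": 0.038,"y": 0.017,"z": 0.01,"wx": 0.0,"wy": 0.0,"wz": -0.069},{"hand": 1.0,"x": 0.036,"y": 0.019,"z": 0.01,"wx": 0.0,"wy": 0.0,"wz": -0.069},{"hand": 1.0,"x": 0.035,"y": 0.021,"z": 0.01,"wx": 0.0,"wy": 0.0,"wz": -0.069},{"hand": 1.0,"x": 0.02,"y": 0.024,"z": 0.01,"wx": 0.0,"wy": 0.0,"wz": -0.04},{"hand": 1.0,"x": 0.0,"y": 0.0,"z": 0.0,"wx": 0.0,"wy": 0.0,"wz": 0.0},{"hand": 1.0,"x": 0.0,"y": 0.0,"z": 0.0,"wx": 0.0,"wy": 0.0,"wz": 0.0}])

```text
clock: 3.1
tool_pos: [0.6366, 0.0642, 0.1244]
eef_rot: [-2.183, -2.257, 0.003]
force: [0.7, -0.2, 0.8]
gripper_width: -0.0001
finger_force: 0.0
```

```bash
python3 - <<'E'
from h import *
plan([.661,.114,.06],97.6,1)
p=viewer.read_camera("scene"); cv2.imwrite("pics/s1.png",cv2.resize(p['image'][150:270,260:440,::-1],(780,520)))
for t in ("pedal_pad","bolt_post"): print(t,[(d['p'],w(p,d['xyz']).round(4)) for d in spotter.mark_of(p,t)][:2])
E
```

```text
obs [0.6366 0.0642 0.1244] [ 0.7 -0.2  0.8] dw/n [-0.002   0.0003 -0.0992] clock 3.1
[0.049, 0.0262, 0.0643]
pedal_pad [(0.75, array([0.6594, 0.1116, 0.0385]))]
bolt_post [(0.47, array([0.62  , 0.0782, 0.0609]))]
```

step_arm(moves=[{"hand": 1.0,"x": 0.025,"y": 0.012,"z": 0.03,"wx": 0.0,"wy": 0.0,"wz": -0.05},{"hand": 1.0,"x": 0.024,"y": 0.014,"z": 0.03,"wx": 0.0,"wy": 0.0,"wz": -0.049},{"hand": 1.0,"x": 0.0,"y": 0.0,"z": 0.01,"wx": 0.0,"wy": 0.0,"wz": 0.0},{"hand": 1.0,"x": 0.0,"y": 0.0,"z": 0.0,"wx": 0.0,"wy": 0.0,"wz": 0.0}])

```text
clock: 3.65
tool_pos: [0.6586, 0.1136, 0.0534]
eef_rot: [-2.07, -2.361, 0.005]
force: [-0.3, 0.5, -0.4]
gripper_width: 0.0001
finger_force: 0.0
```

step_arm(moves=[{"hand": 1.0,"x": 0.0,"y": 0.003,"z": 0.006,"wx": 0.0,"wy": 0.0,"wz": 0.0},{"hand": 1.0,"x": 0.0,"y": 0.0,"z": 0.006,"wx": 0.0,"wy": 0.0,"wz": 0.0},{"hand": 1.0,"x": 0.0,"y": 0.0,"z": 0.006,"wx": 0.0,"wy": 0.0,"wz": 0.0},{"hand": 1.0,"x": 0.0,"y": 0.001,"z": 0.005,"wx": 0.0,"wy": 0.0,"wz": 0.0},{"hand": 1.0,"x": 0.0,"y": 0.001,"z": 0.004,"wx": 0.0,"wy": 0.0,"wz": 0.0},{"hand": 1.0,"x": 0.0,"y": 0.001,"z": 0.004,"wx": 0.0,"wy": 0.0,"wz": 0.0},{"hand": 1.0,"x": 0.0,"y": 0.0,"z": 0.0,"wx": 0.0,"wy": 0.0,"wz": 0.0}])

```text
clock: 4.35
tool_pos: [0.6676, 0.1146, 0.026]
eef_rot: [2.069, 2.36, 0.005]
force: [2.0, -1.5, 5.2]
gripper_width: -0.0001
finger_force: 2.4
```

step_arm(moves=[{"hand": 1.0,"x": 0.0,"y": 0.0,"z": 0.004,"wx": 0.0,"wy": 0.0,"wz": 0.0},{"hand": 1.0,"x": 0.0,"y": 0.0,"z": 0.003,"wx": 0.0,"wy": 0.0,"wz": 0.0},{"hand": 1.0,"x": 0.0,"y": 0.0,"z": 0.002,"wx": 0.0,"wy": 0.0,"wz": 0.0},{"hand": 1.0,"x": 0.0,"y": 0.0,"z": 0.001,"wx": 0.0,"wy": 0.0,"wz": 0.0},{"hand": 1.0,"x": 0.0,"y": 0.0,"z": 0.0,"wx": 0.0,"wy": 0.0,"wz": 0.0}])

```text
clock: 4.85
tool_pos: [0.6685, 0.1147, 0.0176]
eef_rot: [2.068, 2.358, 0.008]
force: [3.9, -1.4, 7.1]
gripper_width: -0.0002
finger_force: 3.6
```

step_arm(moves=[{"hand": 1.0,"x": 0.0,"y": 0.0,"z": 0.002,"wx": 0.0,"wy": 0.0,"wz": 0.0},{"hand": 1.0,"x": 0.0,"y": 0.0,"z": 0.001,"wx": 0.0,"wy": 0.0,"wz": 0.0},{"hand": 1.0,"x": 0.0,"y": 0.0,"z": 0.0,"wx": 0.0,"wy": 0.0,"wz": 0.0},{"hand": 1.0,"x": 0.0,"y": 0.0,"z": 0.0,"wx": 0.0,"wy": 0.0,"wz": 0.0}])

```text
clock: 5.25
tool_pos: [0.6686, 0.1147, 0.0172]
eef_rot: [2.067, 2.358, 0.009]
force: [-2.3, -1.8, 18.1]
gripper_width: 0.0001
finger_force: 8.8
```

```bash
python3 - <<'E'
from h import *
p=viewer.read_camera("scene"); cv2.imwrite("pics/s2.png",cv2.resize(p['image'][160:270,270:430,::-1],(800,550)))
for t in ("pedal_pad","bolt_post"): print(t,[(d['p'],w(p,d['xyz']).round(4)) for d in spotter.mark_of(p,t)][:2])
E
```

```text
pedal_pad [(0.71, array([0.6639, 0.1092, 0.0161]))]
bolt_post [(0.47, array([0.6327, 0.0771, 0.0619]))]
```

The pad is on its stop (z 16–17 mm, force jumped to 18 N) and the post has moved 13 mm. Releasing.

step_arm(moves=[{"hand": 1.0,"x": 0.0,"y": 0.0,"z": -0.01,"wx": 0.0,"wy": 0.0,"wz": 0.0},{"hand": 1.0,"x": 0.0,"y": 0.0,"z": -0.015,"wx": 0.0,"wy": 0.0,"wz": 0.0},{"hand": 1.0,"x": 0.0,"y": 0.0,"z": -0.03,"wx": 0.0,"wy": 0.0,"wz": 0.0},{"hand": 1.0,"x": 0.0,"y": 0.0,"z": -0.04,"wx": 0.0,"wy": 0.0,"wz": 0.0},{"hand": 0.0,"x": 0.0,"y": 0.0,"z": -0.04,"wx": 0.0,"wy": 0.0,"wz": 0.0},{"hand": 0.0,"x": 0.0,"y": 0.0,"z": 0.0,"wx": 0.0,"wy": 0.0,"wz": 0.0}])

```text
clock: 6.0
tool_pos: [0.6684, 0.1155, 0.1551]
eef_rot: [2.065, 2.357, 0.014]
force: [0.4, -0.4, 0.7]
gripper_width: 0.0282
finger_force: 0.0
```

```bash
python3 - <<'E'
from h import *
p=viewer.read_camera("scene"); q=viewer.read_camera("top")
for c in (p,q):
  for t in ("pedal_pad","bolt_post","wedge_grip","wedge_nose"): print(t,[(d['p'],w(c,d['xyz']).round(4)) for d in spotter.mark_of(c,t)][:4])
plan([.5395,-.267,.14],65.4,10)
E
```

```text
pedal_pad [(0.56, array([0.6596, 0.1107, 0.0371])), (0.48, array([ 0.3527, -0.1663, -0.0021]))]
bolt_post [(0.48, array([0.6354, 0.0806, 0.0619]))]
wedge_grip [(0.81, array([ 0.5383, -0.27  ,  0.0477])), (0.79, array([ 0.359 , -0.2951,  0.0612])), (0.74, array([ 0.5536, -0.3442,  0.0358])), (0.68, array([0.5358, 0.0458, 0.0216]))]
wedge_nose [(0.71, array([ 0.5239, -0.3961, -0.0009])), (0.65, array([ 0.4542, -0.3506,  0.0009])), (0.64, array([ 0.5713, -0.1948,  0.0018]))]
pedal_pad [(0.19, array([6.854e-01, 3.707e-01, 2.000e-04]))]
bolt_post [(0.32, array([0.546 , 0.0522, 0.0052]))]
wedge_grip [(0.94, array([ 0.5425, -0.2654,  0.0511])), (0.88, array([ 0.3609, -0.3039,  0.0619])), (0.74, array([ 0.557 , -0.3462,  0.0335]))]
wedge_nose [(0.86, array([ 0.5741, -0.1952,  0.0017])), (0.74, array([ 0.454 , -0.35  , -0.0035])), (0.63, array([ 0.5272, -0.3934, -0.0006]))]
obs [0.6656 0.1151 0.1451] [-0.4  0.8  0.9] dw/n [-0.0002  0.0001  0.0561] clock 6.5
[-0.0362, -0.0175, 0.0005]
[-0.0371, -0.0155, 0.0005]
[-0.038, -0.0134, 0.0005]
[-0.0386, -0.0112, 0.0005]
[-0.0392, -0.009, 0.0005]
[-0.0397, -0.0068, 0.0005]
[-0.04, -0.0046, 0.0005]
[-0.0402, -0.0023, 0.0005]
[-0.0402, -0.0001, 0.0005]
[-0.0402, 0.0022, 0.0005]
```

step_arm(moves=[{"hand": 0.0,"x": -0.036,"y": -0.0175,"z": 0.0,"wx": 0.0,"wy": 0.0,"wz": 0.056},{"hand": 0.0,"x": -0.037,"y": -0.0155,"z": 0.0,"wx": 0.0,"wy": 0.0,"wz": 0.056},{"hand": 0.0,"x": -0.038,"y": -0.0135,"z": 0.0,"wx": 0.0,"wy": 0.0,"wz": 0.056},{"hand": 0.0,"x": -0.0385,"y": -0.011,"z": 0.0,"wx": 0.0,"wy": 0.0,"wz": 0.056},{"hand": 0.0,"x": -0.039,"y": -0.009,"z": 0.0,"wx": 0.0,"wy": 0.0,"wz": 0.056},{"hand": 0.0,"x": -0.04,"y": -0.007,"z": 0.0,"wx": 0.0,"wy": 0.0,"wz": 0.056},{"hand": 0.0,"x": -0.04,"y": -0.0045,"z": 0.0,"wx": 0.0,"wy": 0.0,"wz": 0.056},{"hand": 0.0,"x": -0.04,"y": -0.0025,"z": 0.0,"wx": 0.0,"wy": 0.0,"wz": 0.056},{"hand": 0.0,"x": -0.04,"y": 0.0,"z": 0.0,"wx": 0.0,"wy": 0.0,"wz": 0.056},{"hand": 0.0,"x": -0.04,"y": 0.002,"z": 0.0,"wx": 0.0,"wy": 0.0,"wz": 0.056}])

```text
clock: 7.5
tool_pos: [0.5391, -0.2674, 0.1461]
eef_rot: [-2.644, -1.696, 0.0]
force: [0.4, -0.3, 0.0]
gripper_width: 0.0853
finger_force: 0.0
```

step_arm(moves=[{"hand": 0.0,"x": 0.0,"y": 0.0,"z": 0.0,"wx": 0.0,"wy": 0.0,"wz": 0.0}])

```text
clock: 7.6
tool_pos: [0.5379, -0.2704, 0.1459]
eef_rot: [2.648, 1.69, -0.003]
force: [-0.3, 0.6, -0.6]
gripper_width: 0.0852
finger_force: 0.0
```

```bash
python3 -c "
from h import *
plan([.540,-.267,.032],65.4,4)"
```

```text
obs [ 0.5379 -0.2704  0.1459] [-0.3  0.6 -0.6] dw/n [-0.0001  0.0005 -0.0014] clock 7.6
[0.0011, 0.0001, 0.0285]
[0.001, 0.0001, 0.0285]
[0.001, 0.0001, 0.0285]
[0.001, 0.0001, 0.0285]
```

step_arm(moves=[{"hand": 0.0,"x": 0.004,"y": 0.0,"z": 0.03,"wx": 0.0,"wy": 0.0,"wz": -0.006},{"hand": 0.0,"x": 0.0,"y": 0.0,"z": 0.03,"wx": 0.0,"wy": 0.0,"wz": 0.0},{"hand": 0.0,"x": 0.0,"y": 0.0,"z": 0.03,"wx": 0.0,"wy": 0.0,"wz": 0.0},{"hand": 0.0,"x": 0.0,"y": 0.0,"z": 0.024,"wx": 0.0,"wy": 0.0,"wz": 0.0},{"hand": 0.0,"x": 0.0,"y": 0.0,"z": 0.0,"wx": 0.0,"wy": 0.0,"wz": 0.0},{"hand": 1.0,"x": 0.0,"y": 0.0,"z": 0.0,"wx": 0.0,"wy": 0.0,"wz": 0.0},{"hand": 1.0,"x": 0.0,"y": 0.0,"z": 0.0,"wx": 0.0,"wy": 0.0,"wz": 0.0},{"hand": 1.0,"x": 0.0,"y": 0.0,"z": 0.0,"wx": 0.0,"wy": 0.0,"wz": 0.0},{"hand": 1.0,"x": 0.0,"y": 0.0,"z": 0.0,"wx": 0.0,"wy": 0.0,"wz": 0.0},{"hand": 1.0,"x": 0.0,"y": 0.0,"z": 0.0,"wx": 0.0,"wy": 0.0,"wz": 0.0}])

```text
clock: 8.6
tool_pos: [0.5423, -0.2629, 0.0339]
eef_rot: [2.635, 1.706, 0.002]
force: [0.1, -0.3, 4.5]
gripper_width: 0.0233
finger_force: 59.2
```

```bash
python3 - <<'E'
from h import *
o=sensors.get_obs(); print(o['tool_pos'],o['gripper_width'],o['finger_force'],o['force'])
p=viewer.read_camera("scene"); q=viewer.read_camera("top")
cv2.imwrite("pics/s3.png",cv2.resize(p['image'][190:300,140:260,::-1],(650,596)))
for c in (p,q):
  for t in ("wedge_grip","wedge_nose"): print(t,[(d['p'],w(c,d['xyz']).round(4)) for d in spotter.mark_of(c,t)][:4])
E
```

```text
[ 0.54231701 -0.26285422  0.03388788] 0.02329234702424208 59.216492772102356 [ 0.06504275 -0.31846984  4.51941891]
wedge_grip [(0.83, array([ 0.3571, -0.3019,  0.0631])), (0.74, array([ 0.5354, -0.2693,  0.0455])), (0.56, array([ 0.5547, -0.3457,  0.0338]))]
wedge_nose [(0.86, array([ 5.235e-01, -3.935e-01, -3.000e-04])), (0.79, array([ 0.4552, -0.3498,  0.0035])), (0.68, array([ 0.5706, -0.1972,  0.002 ]))]
wedge_grip [(0.9, array([ 0.3596, -0.2978,  0.0614])), (0.75, array([ 0.5431, -0.2657,  0.0502])), (0.53, array([ 0.558 , -0.3457,  0.0325]))]
wedge_nose [(0.76, array([ 4.586e-01, -3.504e-01,  3.000e-04])), (0.59, array([ 0.5243, -0.3919,  0.001 ])), (0.49, array([ 0.574 , -0.1944,  0.0013])), (0.2, array([0.5379, 0.0575, 0.0105]))]
```

View pics/s3.png

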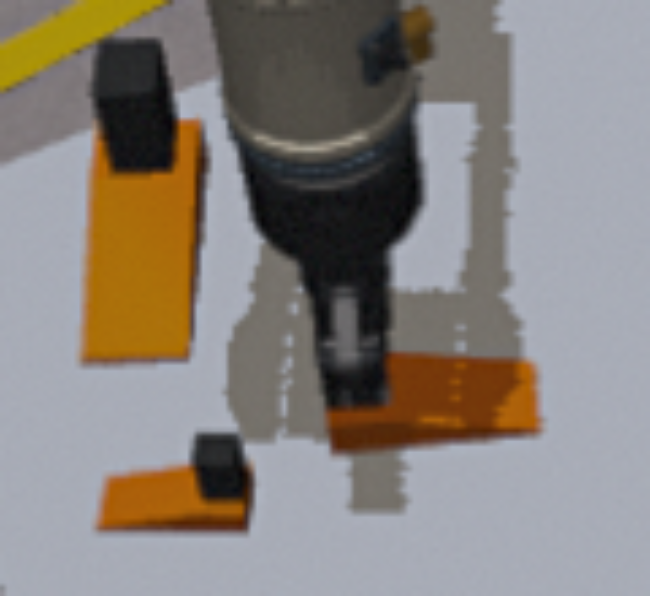

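The middle wedge is gripped by its handle: crop (360,380), nose at right (540,400). Lifting it slightly and carrying it to the mouth of the channel.

step_arm(moves=[{"hand": 1.0,"x": 0.0,"y": 0.0,"z": -0.008,"wx": 0.0,"wy": 0.0,"wz": 0.0}])

```text
clock: 9.0
tool_pos: [0.5409, -0.262, 0.0393]
eef_rot: [-2.636, -1.706, 0.002]
force: [-0.4, 0.0, -2.6]
gripper_width: 0.0238
finger_force: 58.7
```

```bash
python3 -c "
from h import *
plan([.555,-.0565,.040],97.6,10)"
```

```text
obs [ 0.5409 -0.262   0.0393] [-0.4  0.  -2.6] dw/n [-0.0002 -0.0001 -0.0555] clock 9.0
[0.0193, -0.0071, -0.0]
[0.0197, -0.006, -0.0001]
[0.02, -0.0049, -0.0001]
[0.0202, -0.0038, -0.0001]
[0.0204, -0.0027, -0.0001]
[0.0205, -0.0016, -0.0001]
[0.0206, -0.0004, -0.0001]
[0.0206, 0.0007, -0.0001]
[0.0205, 0.0019, -0.0001]
[0.0204, 0.003, -0.0001]
```

step_arm(moves=[{"hand": 1.0,"x": 0.019,"y": -0.007,"z": 0.0,"wx": 0.0,"wy": 0.0,"wz": -0.0555},{"hand": 1.0,"x": 0.02,"y": -0.006,"z": 0.0,"wx": 0.0,"wy": 0.0,"wz": -0.0555},{"hand": 1.0,"x": 0.02,"y": -0.005,"z": 0.0,"wx": 0.0,"wy": 0.0,"wz": -0.0555},{"hand": 1.0,"x": 0.02,"y": -0.004,"z": 0.0,"wx": 0.0,"wy": 0.0,"wz": -0.0555},{"hand": 1.0,"x": 0.02,"y": -0.003,"z": 0.0,"wx": 0.0,"wy": 0.0,"wz": -0.0555},{"hand": 1.0,"x": 0.02,"y": -0.0015,"z": 0.0,"wx": 0.0,"wy": 0.0,"wz": -0.0555},{"hand": 1.0,"x": 0.02,"y": 0.0,"z": 0.0,"wx": 0.0,"wy": 0.0,"wz": -0.0555},{"hand": 1.0,"x": 0.02,"y": 0.0005,"z": 0.0,"wx": 0.0,"wy": 0.0,"wz": -0.0555},{"hand": 1.0,"x": 0.02,"y": 0.002,"z": 0.0,"wx": 0.0,"wy": 0.0,"wz": -0.0555},{"hand": 1.0,"x": 0.02,"y": 0.003,"z": 0.0,"wx": 0.0,"wy": 0.0,"wz": -0.0555}])

```text
clock: 10.0
tool_pos: [0.5549, -0.0592, 0.0398]
eef_rot: [-2.065, -2.365, 0.001]
force: [-0.2, -0.3, -2.7]
gripper_width: 0.0234
finger_force: 58.7
```

step_arm(moves=[{"hand": 1.0,"x": 0.0,"y": 0.0,"z": 0.004,"wx": 0.0,"wy": 0.0,"wz": 0.0},{"hand": 1.0,"x": 0.0,"y": 0.0,"z": 0.0,"wx": 0.0,"wy": 0.0,"wz": 0.0},{"hand": 1.0,"x": 0.0,"y": 0.0,"z": 0.0,"wx": 0.0,"wy": 0.0,"wz": 0.0}])

```text
clock: 10.3
tool_pos: [0.555, -0.0608, 0.0358]
eef_rot: [-2.07, -2.362, 0.002]
force: [-0.1, -0.4, -1.2]
gripper_width: 0.0233
finger_force: 58.8
```

```bash
python3 - <<'E'
from h import *
plan([.555,-.0565,.034],97.6,1)
p=viewer.read_camera("scene"); q=viewer.read_camera("top")
a=cv2.resize(p['image'][160:280,230:390,::-1],(800,600)); cv2.imwrite("pics/s4.png",a)
for c in (p,q):
  for t in ("wedge_grip","wedge_nose","stage","lip","bearing"): print(t,[(d['p'],w(c,d['xyz']).round(4)) for d in spotter.mark_of(c,t) if abs(w(c,d['xyz'])[1])<.15][:3])
E
```

```text
obs [ 0.555  -0.0608  0.0358] [-0.1 -0.4 -1.2] dw/n [-0.0012  0.0001 -0.0009] clock 10.3
[0.0043, 0.0006, 0.0018]
wedge_grip [(0.58, array([ 0.5533, -0.0689,  0.0468]))]
wedge_nose [(0.82, array([0.5403, 0.0119, 0.006 ]))]
stage [(0.59, array([ 0.5437,  0.0495, -0.0014])), (0.32, array([0.5426, 0.0572, 0.0114]))]
lip [(0.85, array([0.5399, 0.0465, 0.0202]))]
bearing [(0.65, array([0.542 , 0.0576, 0.0129]))]
wedge_grip [(0.6, array([ 0.5601, -0.0622,  0.05  ]))]
wedge_nose [(0.58, array([0.5452, 0.0117, 0.0053]))]
stage [(0.97, array([0.5456, 0.0477, 0.0051]))]
lip [(0.62, array([0.5414, 0.0515, 0.0251]))]
bearing [(0.79, array([0.5366, 0.0579, 0.012 ]))]
```

View pics/s4.png

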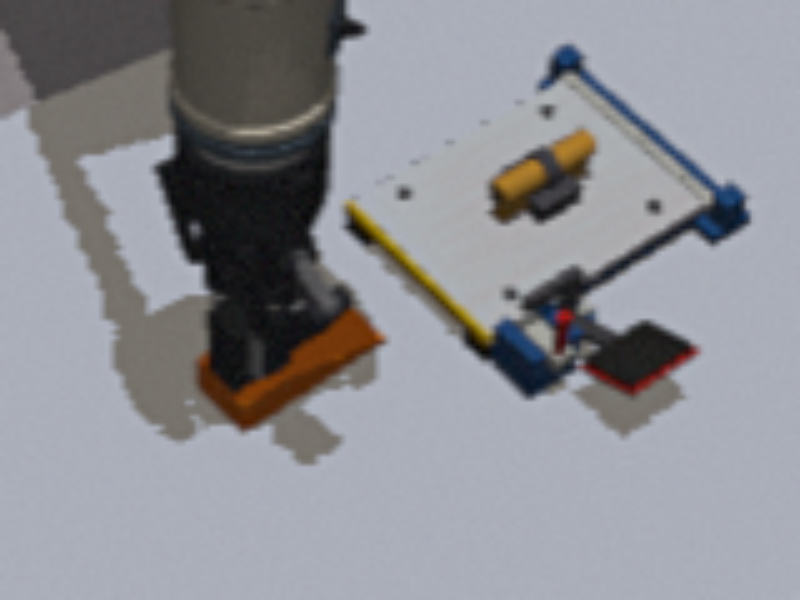

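step_arm(moves=[{"hand": 1.0,"x": 0.0,"y": 0.0,"z": 0.002,"wx": 0.0,"wy": 0.0,"wz": 0.0},{"hand": 1.0,"x": 0.01,"y": 0.0,"z": 0.0,"wx": 0.0,"wy": 0.0,"wz": 0.0},{"hand": 1.0,"x": 0.01,"y": 0.0,"z": 0.0,"wx": 0.0,"wy": 0.0,"wz": 0.0},{"hand": 1.0,"x": 0.01,"y": 0.0,"z": 0.0,"wx": 0.0,"wy": 0.0,"wz": 0.0},{"hand": 1.0,"x": 0.01,"y": 0.0,"z": 0.0,"wx": 0.0,"wy": 0.0,"wz": 0.0},{"hand": 1.0,"x": 0.0,"y": 0.0,"z": 0.0,"wx": 0.0,"wy": 0.0,"wz": 0.0}])

```text
clock: 11.5
tool_pos: [0.55, -0.0187, 0.0343]
eef_rot: [-2.066, -2.366, -0.001]
force: [0.1, -0.6, -2.2]
gripper_width: 0.0237
finger_force: 58.8
```

step_arm(moves=[{"hand": 1.0,"x": 0.005,"y": 0.0,"z": 0.0,"wx": 0.0,"wy": 0.0,"wz": 0.0},{"hand": 1.0,"x": 0.005,"y": 0.0,"z": 0.0,"wx": 0.0,"wy": 0.0,"wz": 0.0}])

```text
clock: 11.7
tool_pos: [0.5488, -0.0104, 0.0344]
eef_rot: [2.069, 2.364, 0.0]
force: [-0.3, 0.1, -1.7]
gripper_width: 0.0229
finger_force: 58.8
```

step_arm(moves=[{"hand": 1.0,"x": 0.005,"y": 0.0,"z": 0.0,"wx": 0.0,"wy": 0.0,"wz": 0.0}])

```text
clock: 11.8
tool_pos: [0.5481, -0.0054, 0.0343]
eef_rot: [-2.069, -2.364, 0.0]
force: [-0.5, -0.8, -2.0]
gripper_width: 0.0232
finger_force: 58.8
```

step_arm(moves=[{"hand": 1.0,"x": 0.005,"y": 0.0,"z": 0.0,"wx": 0.0,"wy": 0.0,"wz": 0.0}])

```text
clock: 11.9
tool_pos: [0.5475, -0.0004, 0.0343]
eef_rot: [2.069, 2.364, 0.0]
force: [0.6, 0.7, -2.0]
gripper_width: 0.0232
finger_force: 58.8
```

step_arm(moves=[{"hand": 1.0,"x": 0.005,"y": 0.0,"z": 0.0,"wx": 0.0,"wy": 0.0,"wz": 0.0}])

```text
clock: 12.0
tool_pos: [0.5468, 0.0046, 0.0343]
eef_rot: [-2.069, -2.364, 0.0]
force: [-1.0, -1.0, -2.1]
gripper_width: 0.0236
finger_force: 58.8
```

step_arm(moves=[{"hand": 1.0,"x": 0.005,"y": 0.0,"z": 0.0,"wx": 0.0,"wy": 0.0,"wz": 0.0}])

```text
clock: 12.1
tool_pos: [0.5463, 0.0081, 0.0343]
eef_rot: [2.068, 2.362, -0.004]
force: [0.8, -8.2, -1.0]
gripper_width: 0.0234
finger_force: 59.0
```

step_arm(moves=[{"hand": 1.0,"x": 0.003,"y": 0.0,"z": 0.0005,"wx": 0.0,"wy": 0.0,"wz": 0.0},{"hand": 1.0,"x": 0.003,"y": 0.0,"z": 0.0005,"wx": 0.0,"wy": 0.0,"wz": 0.0},{"hand": 1.0,"x": 0.0,"y": 0.0,"z": 0.0,"wx": 0.0,"wy": 0.0,"wz": 0.0}])

```text
clock: 12.4
tool_pos: [0.5461, 0.0135, 0.0342]
eef_rot: [2.067, 2.36, -0.002]
force: [1.1, -7.6, 0.5]
gripper_width: 0.0233
finger_force: 59.3
```

step_arm(moves=[{"hand": 1.0,"x": 0.003,"y": 0.0,"z": 0.0,"wx": 0.0,"wy": 0.0,"wz": 0.0},{"hand": 1.0,"x": 0.003,"y": 0.0,"z": 0.0,"wx": 0.0,"wy": 0.0,"wz": 0.0},{"hand": 1.0,"x": 0.0,"y": 0.0,"z": 0.0,"wx": 0.0,"wy": 0.0,"wz": 0.0}])

```text
clock: 12.7
tool_pos: [0.5454, 0.0195, 0.0342]
eef_rot: [2.068, 2.36, -0.002]
force: [1.3, -6.4, 0.5]
gripper_width: 0.0236
finger_force: 59.2
```

step_arm(moves=[{"hand": 1.0,"x": 0.003,"y": 0.0,"z": 0.0,"wx": 0.0,"wy": 0.0,"wz": 0.0},{"hand": 1.0,"x": 0.003,"y": 0.0,"z": 0.0,"wx": 0.0,"wy": 0.0,"wz": 0.0},{"hand": 1.0,"x": 0.0,"y": 0.0,"z": 0.0,"wx": 0.0,"wy": 0.0,"wz": 0.0},{"hand": 1.0,"x": 0.0,"y": 0.0,"z": 0.0,"wx": 0.0,"wy": 0.0,"wz": 0.0},{"hand": 1.0,"x": 0.0,"y": 0.0,"z": 0.0,"wx": 0.0,"wy": 0.0,"wz": 0.0}])

```text
clock: 13.2
tool_pos: [0.5445, 0.0255, 0.0341]
eef_rot: [2.068, 2.36, -0.002]
force: [1.5, -6.5, -0.2]
gripper_width: 0.0234
finger_force: 59.2
```

```bash
python3 - <<'E'
from h import *
p=viewer.read_camera("scene"); q=viewer.read_camera("top")
a=cv2.resize(p['image'][160:280,250:410,::-1],(800,600)); cv2.imwrite("pics/s5.png",a)
for c in (p,q):
  for t in ("wedge_grip","wedge_nose","lip","bearing","pedal_pad","bolt_post"): print(t,[(d['p'],w(c,d['xyz']).round(4)) for d in spotter.mark_of(c,t) if abs(w(c,d['xyz'])[1])<.15][:2])
o=sensors.get_obs(); print(o['tool_pos'],o['force'],o['finger_force'],o['clock'])
E
```

```text
wedge_grip [(0.67, array([0.544 , 0.0173, 0.0465]))]
wedge_nose []
lip [(0.69, array([0.5365, 0.0449, 0.0286]))]
bearing [(0.87, array([0.5414, 0.0533, 0.0157]))]
pedal_pad [(0.7, array([0.6549, 0.1106, 0.0365]))]
bolt_post [(0.65, array([0.6318, 0.0795, 0.0599]))]
wedge_grip [(0.61, array([0.5476, 0.0244, 0.0526]))]
wedge_nose []
lip [(0.92, array([0.5402, 0.0504, 0.0311]))]
bearing [(0.86, array([0.5395, 0.0581, 0.0169]))]
pedal_pad [(0.6, array([0.5409, 0.0515, 0.0317]))]
bolt_post []
[0.54453429 0.0254974  0.03411381] [ 1.98094158 -5.87602467 -0.7352396 ] 59.154016971588135 13.9
```

View pics/s5.png

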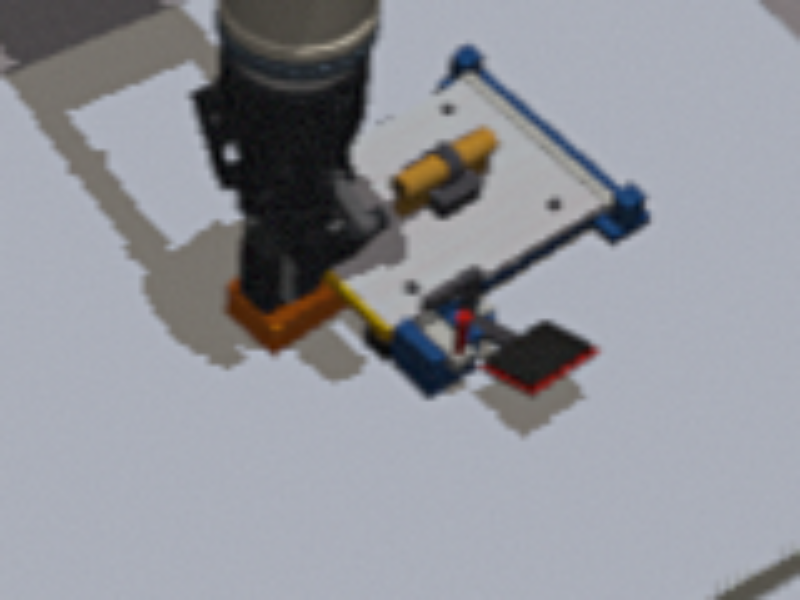

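The wedge is under the lip, the lip reads about 6–7 mm up (roughly 30 mm against 22–23 before), the pedal is up and the bolt is drawn. Tool height matches the height at the grasp, so the wedge is flat on the bench.

```bash
python3 -c "
from plant import job
print(job.job_done())"
```

```text
the job is handed in; nothing more can be done
None
```

The job is handed in with no verdict returned: the pedal was pressed to its stop and sprang back with the bolt drawn, and the gripped middle-sized wedge holds the lip about 6 mm off its pads by push distance and camera estimates.

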